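# Space the holding bars of a shaker platform with a spacer block

### The arm

A 6-joint arm with a two-finger parallel gripper is mounted at the origin on a cart in front of the work surface, level with it; the furniture and walls round the work are solid. World frame = base frame: x ahead of the robot, y to its left, z up, the work surface at z = 0. Lengths are in m, angles in rad, forces in N, time in s.
With the tool pointing down it reaches from about 0.375 to 0.925 m from the base axis. Payload 5.7 kg.
Tool frame: the origin (TCP) lies midway between the tips of the shut fingers; the grasp point (between the pads) lies 19 mm behind it; z points along the fingers, y is the line along which they close (so a half turn about z gives the same grasp; the last joint's range is limited). The gripper opens to 88 mm and grips with 3 to 60 N. Pads are 20 mm wide; open, the fingers measure 115 mm over their backs; the gripper's body (75 mm by 178 mm) begins 61 mm behind the grasp point.
Start: joints at [1.192, 0.359, 1.51, -0, 1.272, -0.115], TCP at [0.156, 0.579, 0.223] pointing down, gripper open.
Joint ranges: [-2.97, 2.97], [-1.01, 2.36], [0.21, 2.38], [-0.96, 4.11], [0.2, 2.71], [-2.98, 2.98]. Speed limits (rad/s): [2.39, 2.39, 3.14, 3.14, 3.14, 3.14].

### API

Orientations are given as a unit quaternion [x, y, z, w].
In Python, from bench import move_ptp, servo_line, goto_joints, move_gripper, sleep, inverse_kinematics, capture, PlanningError, close_job, spot_in, silhouettes, current_clock, current_joint_pos, current_qvel, current_joint_torque, current_position, current_orientation, current_force, current_torque, current_finger_gap, current_grip_force gives the robot as it stands. Calls block until the motion is done:
- move_ptp(position, orientation): joint-space move of the TCP to a pose.
- servo_line(position, orientation=None, rate=0.15, contact_N=None): straight line of the TCP; orientation=None keeps the orientation; rate is the mean speed in m/s. With contact_N (N) it stops when the force on the tool has changed by that much, and returns True; else False.
- goto_joints(angles): joint-space move.
- move_gripper(opening): finger opening in m; the grip force is fixed at half the most; returns when the fingers have stopped.
- sleep(seconds).
- inverse_kinematics(position, orientation): joint angles nearest the present ones, or None.
- capture(name): name is "side" or "top" or "wrist"; returns a dict with "image" (400x640x3 uint8, blue, green, red), "range_z" (400x640 float32, m along the optical axis (not along the pixel's ray), 0 where there is no reading), "intrinsics" (3x3 intrinsics, pixels), "k1" (the pictures are not rectified: a ray, as slopes to the right and down, at radius r is drawn at 1 + k1 r^2 times it, then the intrinsics apply), "R" (3x3) and "t" (3): a world point X has camera coordinates R X + t. Camera axes: x right, y down, z forward; pixel columns grow to the right and rows downward; lengths in m; the calibration is good to about 2 mm. A picture is of the moment at which its call begins.
A pose or a line that the arm cannot do raises PlanningError and nothing moves.
- close_job(): hands the job in; it is judged then, once.
Trained networks look in the newest picture that a camera, given by its name, has taken for a name from the list of things; names that differ only in an ending like _2 or _b are one class to them, and where a whole thing is asked for, a point or a joint stands for the part that bears it (a point fixed in the world has none). Each returns a list of dicts, best first, with "conf" (0 to 1); they miss things now and then, are a little off and sometimes report something else, mostly with a low value. They report only what shows in the picture. A call takes as long as a camera call.
- spot_in(camera, query): "xy" ([column, row] in pixels, amid what is visible of it).
- silhouettes(camera, query): "region" (400x640 bool, what is visible of it) and "xy" ([column, row] in pixels, amid what is visible of it).
Readings, each from a call of its own:
- current_clock(): time.
- current_joint_pos(): joint angles.
- current_qvel(): joint speeds.
- current_joint_torque(): joint torques, N m.
- current_position(): TCP position.
- current_orientation(): TCP orientation.
- current_force(): force on the tool from outside, world axes, zero at the start.
- current_torque(): the same for the moment, N m.
- current_finger_gap(): finger opening in m.
- current_grip_force(): force on a finger pad.
Only numpy, scipy, OpenCV 4.12 (cv2) and the standard library are available. Lean on these libraries where they do the work, as an engineer would, in place of code of your own. Each camera call takes 0.05 s, during which the arm holds its last target. There are 200 camera calls.

### The job

Lift the spacer block off its hook stand and use it to set the holding bars on the shaker platform at equal gaps of one spacer: starting at the tall end stop and working outward bar by bar, stand the spacer against the stop (or the bar just set), slide the next bar snugly up to it, then step the spacer on to the next gap. Leave every bar down on the deck and square across it, hang the spacer back on the stand's two prongs, let go, and do not tip the spacer over or disturb the bottle, beaker and timer nearby.

Things in the scene. Friction and masses are not known exactly. Their poses are not given: they have to be found in the camera images.
- platform: Fixed grey platform, 128 wide (x) by 386 mm long (y). Origin on the worktop, on the centre line, under the inner face of the tall end stop; the row of bars runs from there along its +y. Deck 12 mm above the origin. Side rails, 12 mm above the deck, leave a channel 104 mm wide, open for sliding from the stop (30 mm above the deck, y = -18 to 0) to a low lip at y = 350 mm.
- spacer: Loose grey plastic block, 0.35 kg, hanging upright at the start. Origin under its centre, z up. Block 70 (x) x 32 (y) x 22 mm; the 32 mm is the gap to set. Above it a thin neck, then a cross-bar 126 (x) x 12 (y) mm, 34 to 42 mm up, whose ends are the hanging ears, then a grip 24 (x) x 16 (y) mm up to 80 mm: pinch it along x about 65 mm up. Same after half a turn.
- hook_stand: Fixed steel stand; origin on the worktop under the hanging place. Two prongs at y = -48 and +48 mm (8 mm thick) point to its -x, tops 75 mm up: the hung spacer's origin is 41 mm up, its x along the stand's y, its cross-bar lying across both prongs with its centre line free between x = -12 (upturned tips, 89 mm high) and x = +33 mm (posts, 91 mm high). Lift 20 mm or more to clear.
- bar_1: Loose aluminium bar across the channel, no. 1 from the end stop at the start (any of bars 1 to 4 may be absent; all alike, order stays), 0.5 kg, 100 (x) x 36 (y) x 16 mm, 2 mm play at each end. Origin under its centre, z up. Upright black grip in the middle, 24 (x) x 16 (y) mm, 16 to 66 mm up: pinch it along x low, about 40 mm up, to slide the bar (higher, it tips). The deck is slippery.
- bar_2: Loose aluminium bar across the channel, no. 2 from the end stop at the start (any of bars 1 to 4 may be absent; all alike, order stays), 0.5 kg, 100 (x) x 36 (y) x 16 mm, 2 mm play at each end. Origin under its centre, z up. Upright black grip in the middle, 24 (x) x 16 (y) mm, 16 to 66 mm up: pinch it along x low, about 40 mm up, to slide the bar (higher, it tips). The deck is slippery.
- bar_3: Loose aluminium bar across the channel, no. 3 from the end stop at the start (any of bars 1 to 4 may be absent; all alike, order stays), 0.5 kg, 100 (x) x 36 (y) x 16 mm, 2 mm play at each end. Origin under its centre, z up. Upright black grip in the middle, 24 (x) x 16 (y) mm, 16 to 66 mm up: pinch it along x low, about 40 mm up, to slide the bar (higher, it tips). The deck is slippery.
- bar_4: Loose aluminium bar across the channel, no. 4 from the end stop at the start (any of bars 1 to 4 may be absent; all alike, order stays), 0.5 kg, 100 (x) x 36 (y) x 16 mm, 2 mm play at each end. Origin under its centre, z up. Upright black grip in the middle, 24 (x) x 16 (y) mm, 16 to 66 mm up: pinch it along x low, about 40 mm up, to slide the bar (higher, it tips). The deck is slippery.
- bottle: Bystander: closed reagent bottle, 50 mm across, 115 mm tall; leave alone. Origin under its centre.
- beaker: Bystander: clear plastic beaker, 75 mm across, 93 mm tall; leave alone. Origin under its centre.
- timer: Bystander: flat bench timer 68 x 62 x 19 mm; leave alone. Origin under its centre.

How it is judged:
On the way, in this order (a step that is already met when the one before it is completed fails the run):
1. the spacer is lifted clear of the hook stand (z of spacer in the frame of hook_stand above 0.07 m and contact force between spacer and hook_stand below 0.1 N), for 0.2 s.
2. the spacer stands on the deck on the stop's side of bar 1, and bar 1 is up against it (within 3.5 mm) (z of spacer in the frame of bar_1 between -0.004 and 0.004 m and y of spacer in the frame of bar_1 between -0.0375 and -0.032 m and x of spacer in the frame of bar_1 between -0.03 and 0.03 m), for 0.2 s.
3. the spacer stands on the deck on the stop's side of bar 2, and bar 2 is up against it (within 3.5 mm) (z of spacer in the frame of bar_2 between -0.004 and 0.004 m and y of spacer in the frame of bar_2 between -0.0375 and -0.032 m and x of spacer in the frame of bar_2 between -0.03 and 0.03 m), for 0.2 s.
4. the spacer stands on the deck on the stop's side of bar 3, and bar 3 is up against it (within 3.5 mm) (z of spacer in the frame of bar_3 between -0.004 and 0.004 m and y of spacer in the frame of bar_3 between -0.0375 and -0.032 m and x of spacer in the frame of bar_3 between -0.03 and 0.03 m), for 0.2 s.
5. the spacer stands on the deck on the stop's side of bar 4, and bar 4 is up against it (within 3.5 mm) (z of spacer in the frame of bar_4 between -0.004 and 0.004 m and y of spacer in the frame of bar_4 between -0.0375 and -0.032 m and x of spacer in the frame of bar_4 between -0.03 and 0.03 m), for 0.2 s.
At the end, for the whole second after the job is handed in: Every bar present stands down on the deck, square to it within 0.08 rad, and the gap between it and what stands before it (stop or bar) is 32 mm within 4 mm; the spacer hangs upright at rest across both prongs of the stand (y of bar_1 in the frame of platform between 0.046 and 0.054 m and z of bar_1 in the frame of platform between 0.008 and 0.016 m and angle between the x axis of each of bar_1, bar_2, bar_3, bar_4 and the x axis of platform, either way round below 0.08 rad and linear speed of each of bar_1, bar_2, bar_3, bar_4 below 0.02 m/s and (y of bar_2 in the frame of platform between 0.046 and 0.054 m or (horizontal distance between bar_2 and bar_1 between 0.064 and 0.072 m and y of bar_2 in the frame of bar_1 above 0 m)) and z of bar_2 in the frame of platform between 0.008 and 0.016 m and (y of bar_3 in the frame of platform between 0.046 and 0.054 m or (horizontal distance between bar_3 and bar_1 between 0.064 and 0.072 m and y of bar_3 in the frame of bar_1 above 0 m) or (horizontal distance between bar_3 and bar_2 between 0.064 and 0.072 m and y of bar_3 in the frame of bar_2 above 0 m)) and z of bar_3 in the frame of platform between 0.008 and 0.016 m and (y of bar_4 in the frame of platform between 0.046 and 0.054 m or (horizontal distance between bar_4 and bar_1 between 0.064 and 0.072 m and y of bar_4 in the frame of bar_1 above 0 m) or (horizontal distance between bar_4 and bar_2 between 0.064 and 0.072 m and y of bar_4 in the frame of bar_2 above 0 m) or (horizontal distance between bar_4 and bar_3 between 0.064 and 0.072 m and y of bar_4 in the frame of bar_3 above 0 m)) and z of bar_4 in the frame of platform between 0.008 and 0.016 m and z of spacer in the frame of hook_stand between 0.037 and 0.047 m and x of spacer in the frame of hook_stand between -0.016 and 0.035 m and y of spacer in the frame of hook_stand between -0.02 and 0.02 m and angle between spacer's own z axis and vertical below 0.12 rad and angle between the x axis of spacer and the y axis of hook_stand, either way round below 0.25 rad and linear speed of spacer below 0.03 m/s); the robot touches nothing.
It fails at once if the spacer is tipped over (angle between spacer's own z axis and vertical above 0.7 rad).
It fails at once if the bottle is shoved more than 25 mm or tipped (distance of bottle from where it was at the start of the episode above 0.025 m or angle between bottle's own z axis and vertical above 0.4 rad).
It fails at once if the beaker is shoved more than 25 mm or tipped (distance of beaker from where it was at the start of the episode above 0.025 m or angle between beaker's own z axis and vertical above 0.4 rad).
It fails at once if the timer is shoved more than 25 mm or tipped (distance of timer from where it was at the start of the episode above 0.025 m or angle between timer's own z axis and vertical above 0.4 rad).
Of bar_1, bar_2, bar_3, bar_4 only 3 to 4 are there at a start; the rules pass over those that are not, and their reading is None.
At some moment in a run one of bar_1, bar_2, bar_3, bar_4 may be knocked a few centimetres aside while the robot is not near it.
It also fails if it takes over 210 s, if anything falls off the work surface, if the arm or the gripper's body presses on something with over 40 N, if the wrist force passes 120 N, or if a joint passes its speed limit or range.

## Working session

There is one attempt and no reset: what is moved stays moved. The work goes in short steps, each a Python script; the robot and the scene stay as the last script left them, time stands still between calls to the robot, and variables do not carry over. Pictures are saved under pics/ and viewed, at most 14 in all, crops included, and the job is handed in when it is done.

```bash
mkdir -p pics; ls
cat > h.py <<'E'
import numpy as np, cv2
from bench import *
def cloud(c):
    K=c["intrinsics"];z=c["range_z"];h,w=z.shape
    u,v=np.meshgrid(np.arange(w),np.arange(h))
    d=np.array([c["k1"],0,0,0,0],float)
    p=cv2.undistortPoints(np.stack([u,v],-1).reshape(-1,1,2).astype(np.float64),np.array(K,float),d).reshape(h,w,2)
    P=np.dstack([p[...,0]*z,p[...,1]*z,z])
    X=(P-np.array(c["t"]))@np.array(c["R"])
    X[z<=0]=np.nan
    return X
E
python3 - <<'E'
from h import *
for n in ("top","side"):
    c=capture(n);cv2.imwrite(f"pics/{n}0.png",c["image"]);X=cloud(c);np.save(f"{n}0.npy",X)
    print(n,np.round(-np.array(c["R"]).T@np.array(c["t"]),3))
    for q in ("platform","spacer","hook_stand","bar_1","bottle","beaker","timer"):
        for s in silhouettes(n,q)[:5]:
            if s["conf"]<.3: continue
            P=X[s["region"]];P=P[~np.isnan(P[:,0])]
            print(q,round(s["conf"],2),np.round(s["xy"]),np.round(np.median(P,0),3),np.round(np.percentile(P,2,axis=0),3),np.round(np.percentile(P,98,axis=0),3))
E
```

```text
pics
top [0.402 0.08  1.402]
platform 0.83 [239. 237.] [0.509 0.326 0.015] [0.447 0.138 0.006] [0.572 0.514 0.044]
platform 0.32 [273. 233.] [0.507 0.226 0.029] [0.461 0.209 0.02 ] [0.557 0.245 0.08 ]
spacer 0.85 [266. 188.] [0.638 0.236 0.08 ] [0.627 0.187 0.05 ] [0.658 0.295 0.123]
spacer 0.49 [379. 238.] [ 0.478 -0.094  0.017] [ 0.445 -0.124 -0.001] [ 0.511 -0.065  0.023]
hook_stand 0.97 [267. 175.] [0.679 0.232 0.011] [0.623 0.178 0.003] [0.701 0.302 0.09 ]
bar_1 0.93 [246. 235.] [0.508 0.302 0.029] [0.463 0.287 0.021] [0.557 0.32  0.08 ]
bar_1 0.87 [268. 234.] [0.509 0.226 0.029] [0.464 0.209 0.023] [0.555 0.244 0.08 ]
bar_1 0.61 [218. 234.] [0.511 0.382 0.029] [0.466 0.368 0.018] [0.559 0.402 0.08 ]
bar_1 0.58 [193. 236.] [0.508 0.455 0.029] [0.462 0.442 0.022] [0.556 0.475 0.08 ]
bar_1 0.49 [437. 237.] [ 0.487 -0.258  0.028] [ 0.453 -0.279 -0.001] [ 0.518 -0.211  0.095]
bottle 0.67 [267. 176.] [0.68  0.235 0.011] [0.624 0.178 0.001] [0.707 0.303 0.091]
bottle 0.55 [213. 178.] [0.671 0.38  0.083] [0.655 0.365 0.003] [0.697 0.409 0.119]
beaker 0.76 [437. 235.] [ 0.488 -0.258  0.
[... 487 characters left out ...]
59 0.297 0.12 ]
hook_stand 0.77 [286. 246.] [0.675 0.268 0.008] [0.623 0.187 0.002] [0.702 0.306 0.086]
bar_1 0.98 [336. 257.] [0.514 0.312 0.027] [0.467 0.29  0.015] [0.558 0.323 0.076]
bar_1 0.95 [346. 309.] [0.514 0.464 0.027] [0.463 0.444 0.021] [0.556 0.478 0.078]
bar_1 0.93 [341. 280.] [0.513 0.393 0.027] [0.463 0.371 0.015] [0.558 0.406 0.078]
bar_1 0.86 [338. 232.] [0.51  0.234 0.027] [0.46  0.213 0.011] [0.558 0.247 0.077]
bottle 0.65 [280. 283.] [0.678 0.403 0.08 ] [ 0.656  0.367 -0.002] [0.706 0.416 0.116]
timer 0.73 [337. 153.] [ 0.475 -0.087  0.014] [ 0.447 -0.121  0.001] [ 0.504 -0.062  0.021]
timer 0.36 [284. 246.] [0.674 0.265 0.008] [ 0.621  0.182 -0.001] [0.702 0.306 0.086]
```

View pics/top0.png

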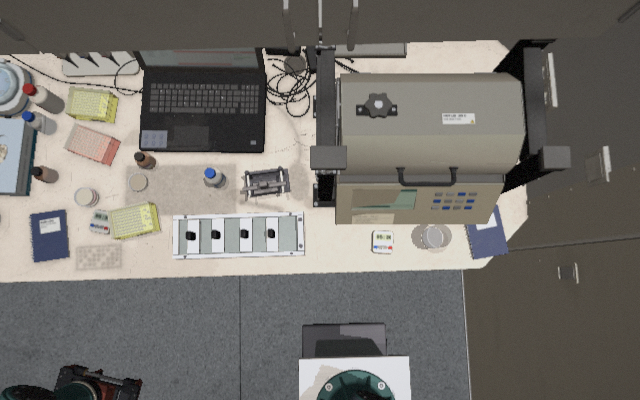

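Run:
```python
from h import *
print(current_position(),current_orientation(),current_finger_gap())
for n in("top","side"):
    X=np.load(n+"0.npy").reshape(-1,3);X=X[~np.isnan(X[:,0])]
    def rect(nm,lo,hi):
        P=X[((X>lo)&(X<hi)).all(1)]
        if len(P)<5: print(nm,len(P));return
        r=cv2.minAreaRect(P[:,:2].astype(np.float32)*1000);print(n,nm,len(P),np.round(np.array(r[0]),1),np.round(r[1],1),round(r[2],1),np.round(np.median(P[:,2]),4),"mean",np.round(P.mean(0),4))
    rect("stop",(.42,.1,.034),(.6,.2,.05))
    rect("rails",(.42,.1,.018),(.47,.55,.05)); rect("rails2",(.562,.1,.018),(.62,.55,.05))
    for y in(.228,.304,.386,.46): rect("grip",(.45,y-.03,.07),(.57,y+.03,.1))
    for y in(.228,.304,.386,.46): rect("bar",(.463,y-.03,.023),(.556,y+.03,.034))
    rect("spgrip",(.58,.18,.112),(.68,.3,.14)); rect("xbar",(.58,.15,.068),(.665,.34,.086))
    rect("stand",(.6,.15,.083),(.72,.34,.1));rect("standall",(.6,.15,.003),(.72,.34,.1))
```

```text
[0.15645414 0.57922145 0.22265576] [ 1.31523734e-01  9.91313021e-01 -2.82912764e-05 -1.25185129e-05] 0.08774546450216482
top stop 217 [510.  144.1] [17.8 98.9] 88.7 0.0424 mean [0.5108 0.1437 0.0423]
top rails 792 [457.8 327.8] [ 24.1 386.2] 0.0 0.0251 mean [0.4558 0.3304 0.0256]
top rails2 513 [568.1 328.1] [ 12.6 381.3] 0.1 0.0245 mean [0.5678 0.3265 0.0244]
top grip 42 [509.5 226.8] [22.9 12.5] 0.3 0.0782 mean [0.5086 0.2268 0.0778]
top grip 46 [510.3 303.8] [20.  16.4] 1.1 0.0783 mean [0.5103 0.304  0.078 ]
top grip 46 [510.2 386.1] [15.2 20.3] 88.2 0.0782 mean [0.5099 0.3858 0.0782]
top grip 47 [509.3 456.7] [20.6 15.6] 1.5 0.0785 mean [0.5094 0.4567 0.078 ]
top bar 325 [509.1 226.9] [35.7 91.4] 89.2 0.0281 mean [0.5084 0.2263 0.0282]
top bar 295 [508.7 303. ] [35.5 91.1] 89.6 0.0284 mean [0.507  0.3022 0.0282]
top bar 302 [509.8 387.7] [91.5 40.5] 2.5 0.0285 mean [0.5082 0.3839 0.0284]
top bar 316 [510.1 458.1] [37.  91.5] 89.9 0.0285 mean [0.5091 0.4564 0.0284]
top spgrip 51 [642.5 241.3] [15.9 23.2] 10.0 0.1204 mean [0.6422 0.2403 0.1199]
top xbar 200 [639.5 240. ] [121.7  48
[... 719 characters left out ...]
7] [16.1 21.5] 85.9 0.0758 mean [0.5102 0.4606 0.0752]
side bar 259 [509.5 230.9] [37.7 93.9] 87.4 0.0266 mean [0.5092 0.2314 0.0266]
side bar 282 [509.6 305.8] [37.6 92.9] 89.8 0.0264 mean [0.5099 0.3081 0.0266]
side bar 307 [509.5 388.7] [36.5 92.8] 88.2 0.0266 mean [0.5104 0.3901 0.0267]
side bar 349 [509.5 459.8] [36.7 92.1] 89.7 0.0267 mean [0.5092 0.4619 0.0268]
side spgrip 42 [643.2 243.3] [23.4 14.6] 89.0 0.1185 mean [0.643  0.2441 0.1185]
side xbar 185 [637.1 243.3] [122.9  52.3] 89.7 0.0797 mean [0.6402 0.2504 0.0785]
side stand 67 [653.  240.8] [ 77.8 108. ] 7.2 0.0857 mean [0.654  0.2449 0.0873]
side standall 1023 [660.  242.4] [109.  178.7] 4.7 0.0139 mean [0.663  0.2521 0.0387]
```

The top view shows the platform at about (239,235) with four bars (grips at x = 190, 216, 243, 270, row 235). The stop is at the right end, near column 300. The stand with the spacer is at (266,183), yawed slightly, with the bottle at (213,177) beside it. The numbers agree: platform centre x is 0.510, the stop face is at y≈0.1535, and yaw is ≈0. Next I'll move above the spacer and take a close look.

```bash
cat >> h.py <<'E'
def Q(deg):
    t=np.radians(deg)/2; return [float(np.sin(t)),float(np.cos(t)),0.,0.]
def rect(X,nm,lo,hi):
    P=X.reshape(-1,3);P=P[~np.isnan(P[:,0])];P=P[((P>lo)&(P<hi)).all(1)]
    if len(P)<10: print(nm,len(P));return
    r=cv2.minAreaRect(P[:,:2].astype(np.float32)*1000)
    print(nm,len(P),np.round(r[0],1),np.round(r[1],1),round(r[2],1),"z",np.round(np.median(P[:,2]),4))
    return r
E
python3 - <<'E'
from h import *
move_ptp([.60,.243,.30],Q(-5)); print(current_joint_pos(),current_position())
c=capture("wrist");cv2.imwrite("pics/w1.png",c["image"]);X=cloud(c);np.save("w1.npy",X)
rect(X,"spgrip",(.6,.18,.112),(.69,.3,.14)); rect(X,"xbarL",(.6,.15,.07),(.68,.23,.081)); rect(X,"stand",(.58,.15,.083),(.72,.34,.1))
rect(X,"base",(.6,.12,.005),(.75,.35,.02));rect(X,"stop",(.42,.1,.034),(.6,.2,.05))
for t in(90,-90):print(t,inverse_kinematics([.51,.17,.2],Q(t)),inverse_kinematics([.51,.41,.06],Q(t)))
E
```

```text
[ 2.79476599e-01  3.73743861e-01  1.29545093e+00  3.94622648e-04
  1.47282363e+00 -1.37956401e+00] [0.59941964 0.24386313 0.29981596]
spgrip 292 [642.3 241.5] [14.8 22.4] 5.4 z 0.1194
xbarL 302 [653.6 198.3] [45.2 52.9] 65.3 z 0.0742
stand 343 [653.7 241.5] [ 77.7 119.6] 5.9 z 0.0874
base 1542 [666.4 241.5] [ 72.  129.6] 5.6 z 0.007
stop 1334 [511.  144.4] [104.   19.1] 1.0 z 0.0411
90 [ 1.93231801e-01  2.92254344e-01  1.67334696e+00 -4.44089210e-16
  1.17599135e+00  1.93231801e-01] [ 5.71639918e-01  6.02663321e-01  1.53863256e+00 -4.44089210e-16
  1.00029677e+00  5.71639918e-01]
-90 [ 1.93231801e-01  2.92254344e-01  1.67334696e+00 -4.44089210e-16
  1.17599135e+00 -2.94836085e+00] [ 5.71639918e-01  6.02663321e-01  1.53863256e+00 -4.44089210e-16
  1.00029677e+00 -2.56995274e+00]
```

View pics/w1.png

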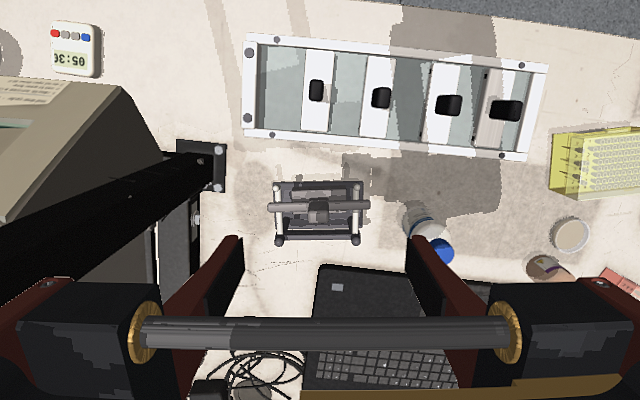

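The wrist view shows the spacer hanging across both prongs at (318,207), with its grip at (318,210). The stand is yawed about 5.5° and the four bar grips are at (316,90), (380,97), (447,104) and (505,110). The tall post near (200,165) could be close to the hand, so I'll check its clearance before descending.

Run:
```python
from h import *
for n in("w1","top0","side0"):
    P=np.load(n+".npy").reshape(-1,3);P=P[~np.isnan(P[:,0])]
    P=P[((P>(.56,.0,.13))&(P<(.72,.2,.45))).all(1)]
    print(n,len(P))
    for a in(.13,.2,.26):
        s=P[(P[:,2]>a)&(P[:,2]<a+.07)]
        if len(s):print(a,len(s),"ymax",np.percentile(s[:,1],[50,95,99]).round(3),"xmin",np.percentile(s[:,0],[1,50]).round(3))
```

```text
w1 44296
0.13 5888 ymax [0.044 0.089 0.09 ] xmin [0.561 0.605]
0.2 10507 ymax [0.044 0.089 0.089] xmin [0.561 0.602]
0.26 7712 ymax [0.088 0.195 0.199] xmin [0.592 0.607]
top0 2280
0.13 96 ymax [0.061 0.086 0.088] xmin [0.563 0.604]
0.2 399 ymax [0.028 0.077 0.085] xmin [0.561 0.584]
0.26 459 ymax [0.028 0.077 0.085] xmin [0.59  0.609]
side0 4063
0.13 756 ymax [0.044 0.091 0.092] xmin [0.561 0.64 ]
0.2 941 ymax [0.042 0.09  0.091] xmin [0.562 0.635]
0.26 552 ymax [0.043 0.09  0.091] xmin [0.593 0.64 ]
```

```bash
cat >> h.py <<'E'
def st(m=""): print(m,np.round(current_position(),4),"F",np.round(current_force(),1),"gap",round(current_finger_gap(),4),"t",round(current_clock(),1))
B=Q(90)
E
python3 - <<'E'
from h import *
S=Q(-5.5)
move_ptp([.642,.2415,.16],S); servo_line([.642,.2415,.087],rate=.1)
move_gripper(.0); st("grip")
servo_line([.642,.2415,.20],rate=.12); st("lift"); sleep(.4)
c=capture("wrist");cv2.imwrite("pics/w2.png",c["image"])
move_ptp([.51,.181,.20],B); servo_line([.51,.181,.075],rate=.12); st()
print(servo_line([.51,.181,.050],rate=.02,contact_N=4)); st("down")
p=current_position(); servo_line([.51,.181,p[2]+.002],rate=.03)
print(servo_line([.51,.155,p[2]+.002],rate=.02,contact_N=4)); st("stop")
c=capture("wrist");cv2.imwrite("pics/w3.png",c["image"])
E
```

```text
grip [0.642  0.2413 0.087 ] F [-0.6 -0.2 -0.2] gap 0.0238 t 5.4
lift [0.6413 0.2413 0.1989] F [-0.1  0.3 -3.4] gap 0.024 t 6.5
 [0.5107 0.1812 0.0756] F [ 0.5  0.4 -2. ] gap 0.0237 t 9.6
True
down [0.51   0.181  0.0579] F [ 0.3 -0.4  4.8] gap 0.0236 t 10.4
True
stop [0.5097 0.1694 0.0595] F [ 0.2  1.2 -1.9] gap 0.0238 t 11.4
```

View pics/w3.png

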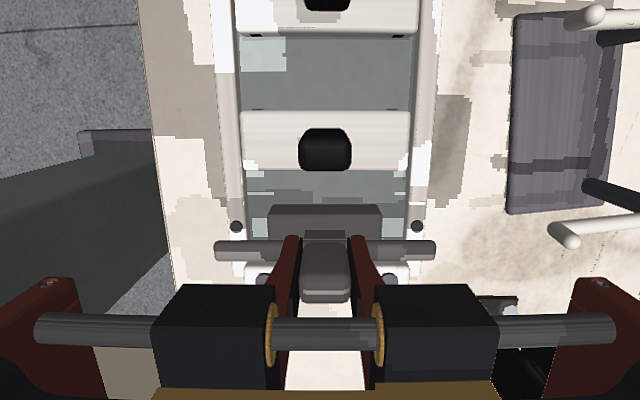

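The picture shows the spacer in the grip against the stop, with bar 1 ahead at (325,150) and a clear gap between them. Contact puts the stop face at y≈0.1534, which matches vision. Next I'll stand the spacer down and slide bar 1 up to it.

```bash
cat >> h.py <<'E'
def put_down():
    p=current_position(); r=servo_line([p[0],p[1],.052],rate=.02,contact_N=4); st(f"down {r}")
    move_gripper(.05); p=current_position(); servo_line([p[0],p[1],.15],rate=.15)
def bars():
    """y of bar grips seen by top camera (minus calibration bias)"""
    c=capture("top");X=cloud(c);P=X.reshape(-1,3);P=P[~np.isnan(P[:,0])]
    P=P[((P>(.45,.16,.07))&(P<(.57,.5,.09))).all(1)]
    return P
def slide(y0,yexp,z=.033):
    move_ptp([.51,y0,.15],B); servo_line([.51,y0,z],rate=.12)
    move_gripper(0.); st("pinched")
    servo_line([.51,yexp+.012,z],rate=.06) if y0>yexp+.013 else None
    r=servo_line([.51,yexp-.008,z],rate=.02,contact_N=6); st(f"slid {r} expected {yexp:.4f}")
    sleep(.3); move_gripper(.05); st("open"); 
    p=current_position(); servo_line([p[0],p[1],.15],rate=.15)
E
python3 - <<'E'
from h import *
put_down(); slide(.2275,.2034)
c=capture("wrist");cv2.imwrite("pics/w4.png",c["image"]);X=cloud(c)
rect(X,"stop",(.42,.1,.034),(.6,.165,.05));rect(X,"spgrip",(.45,.14,.085),(.57,.2,.1));rect(X,"b1",(.45,.18,.07),(.57,.26,.083))
rect(X,"b1bar",(.463,.175,.022),(.556,.26,.033));rect(X,"b2",(.45,.26,.07),(.57,.34,.083))
E
```

```text
down True [0.509  0.1695 0.0579] F [-0.9 -0.1  5.3] gap 0.0234 t 11.6
pinched [0.5101 0.2276 0.0333] F [-0.5 -0.6  4. ] gap 0.0238 t 15.0
slid True expected 0.2034 [0.5104 0.2032 0.0333] F [0.2 1.3 3.7] gap 0.0238 t 16.0
open [0.5103 0.2037 0.0332] F [-0.5  0.1  0.5] gap 0.0497 t 16.9
stop 1218 [509.3 145.1] [20.1 83.6] 90.0 z 0.041
spgrip 639 [508.6 169.5] [15.4 23.3] 89.9 z 0.0905
b1 639 [510.1 203.4] [15.6 23.8] 88.8 z 0.0765
b1bar 3730 [509.5 198.1] [93.  46.3] 0.1 z 0.0271
b2 831 [510.8 303.4] [15.3 23.8] 90.0 z 0.0766
```

View pics/w4.png

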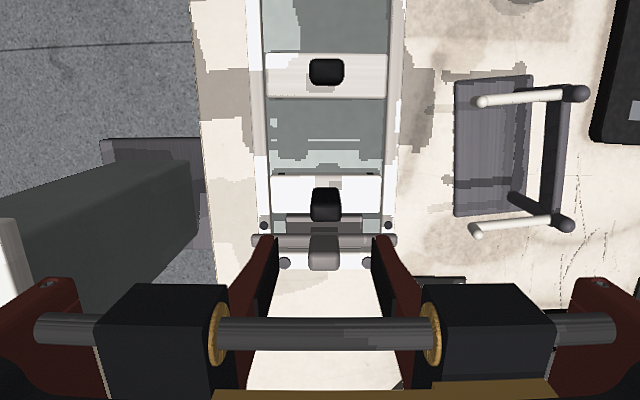

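Spacer at y=169.5 mm and bar 1 at 203.4 mm: snug, square and down, so bar 1 is set. Bar 2's grip shows at (326,72). I'll carry on to the second gap.

```bash
cat >> h.py <<'E'
def look(lo,hi,nm):
    X=cloud(capture("wrist")); return rect(X,nm,(.45,lo,.07),(.57,hi,.083))
def seen(nm,y0,half=.03):
    r=look(y0-half,y0+half,nm); return r[0][1]/1000
def step(ys,yprev,ynext):
    """spacer at ys stands before bar at yprev; step it behind, bring next bar (about ynext)"""
    move_ptp([.51,ys,.15],B); servo_line([.51,ys,.058],rate=.12); move_gripper(0.); st("spacer")
    servo_line([.51,ys,.17],rate=.12)
    y=yprev+.034+.0007
    servo_line([.51,y+.006,.17]); servo_line([.51,y+.006,.075],rate=.12)
    b=seen("prev",yprev) if False else yprev
    servo_line([.51,y+.006,.060],rate=.05); servo_line([.51,y,.060],rate=.03)
    put_down()
    move_ptp([.51,y+.01,.2],B)
    X=cloud(capture("wrist"))
    rp=rect(X,"prev",(.45,yprev-.015,.07),(.57,yprev+.02,.083)); rect(X,"sp",(.45,y-.015,.085),(.57,y+.015,.1))
    rn=rect(X,"next",(.45,y+.02,.07),(.57,ynext+.045,.083))
    yn=rn[0][1]/1000; ye=yprev+.068
    move_ptp([.51,yn,.15],B); servo_line([.51,yn,.033],rate=.12); move_gripper(0.); st("pinched")
    if yn>ye+.01: servo_line([.51,ye+.008,.033],rate=.06)
    r=servo_line([.51,ye-.001,.033],rate=.015,contact_N=4); st(f"slid {r} expected {ye:.4f}")
    sleep(.3); move_gripper(.05); p=current_position(); servo_line([p[0],p[1],.15],rate=.15)
    move_ptp([.51,y+.01,.2],B)
    c=capture("wrist");cv2.imwrite("pics/s%d.png"%(ynext*1000),c["image"]);X=cloud(c)
    rect(X,"prev",(.45,yprev-.015,.07),(.57,yprev+.02,.083)); rect(X,"sp",(.45,y-.015,.085),(.57,y+.015,.1))
    rect(X,"set",(.45,ye-.02,.07),(.57,ye+.02,.083)); rect(X,"after",(.45,ye+.03,.07),(.57,ye+.12,.083))
E
python3 - <<'E'
from h import *
step(.1695,.2034,.3035)
E
```

```text
spacer [0.51   0.1695 0.0584] F [-1.4 -0.3  4.1] gap 0.0237 t 19.6
down True [0.5104 0.2381 0.0583] F [0.3 0.4 4.4] gap 0.0238 t 23.3
prev 401 [510.  203.9] [22.8 15.3] 0.8 z 0.0765
sp 463 [510.  238.3] [22.8 15.5] 0.3 z 0.0905
next 506 [510.4 304.4] [23.4 15.3] 0.1 z 0.0765
pinched [0.5103 0.3046 0.0333] F [-0.4 -0.4  2.4] gap 0.0241 t 27.1
slid True expected 0.2714 [0.5103 0.2775 0.0333] F [-0.1 -1.4  4.9] gap 0.0239 t 27.9
prev 417 [510.1 203.5] [15.5 23.8] 89.7 z 0.0764
sp 468 [510.1 238.3] [14.9 23.7] 89.6 z 0.0904
set 483 [509.7 277.5] [23.  16.2] 0.7 z 0.0765
after 562 [510.7 384.9] [12.9 24.1] 89.7 z 0.0768
```

The light threshold fired early and left bar 2 about 5 mm short. I'll finish that slide with a firmer threshold.

```bash
sed -i 's/contact_N=4); st(f"slid/contact_N=6); st(f"slid/; s/    r=servo_line(\[.51,ye-.001/    sleep(.4); r=servo_line([.51,ye-.001/' h.py
cat >> h.py <<'E'
def finish(yb,ye,ysp,yprev):
    move_ptp([.51,yb,.15],B); servo_line([.51,yb,.033],rate=.12); move_gripper(0.); sleep(.4)
    r=servo_line([.51,ye-.001,.033],rate=.015,contact_N=6); st(f"slid {r} expected {ye:.4f}")
    sleep(.3); move_gripper(.05); p=current_position(); servo_line([p[0],p[1],.15],rate=.15)
    move_ptp([.51,ysp+.01,.2],B)
    X=cloud(capture("wrist"))
    rect(X,"prev",(.45,yprev-.015,.07),(.57,yprev+.02,.083)); rect(X,"sp",(.45,ysp-.015,.085),(.57,ysp+.015,.1))
    rect(X,"set",(.45,ye-.02,.07),(.57,ye+.02,.083)); rect(X,"after",(.45,ye+.03,.07),(.57,ye+.12,.083))
E
python3 - <<'E'
from h import *
finish(.2775,.2714,.2381,.2034)
E
```

```text
slid False expected 0.2714 [0.5106 0.2708 0.0333] F [-0.8  4.   5.5] gap 0.0239 t 33.2
prev 406 [510.  203.3] [22.8 15.6] 0.4 z 0.0765
sp 463 [510.  237.6] [23.  15.1] 1.1 z 0.0906
set 462 [510.  271.2] [23.1 15.3] 0.1 z 0.0765
after 553 [510.9 384.9] [24.1 12.9] 0.3 z 0.0769
```

Bar 2 is snug: 203.3 / 237.6 / 271.2 mm. Now bar 3.

Run:
```python
from h import *
step(.2376,.2714,.387)
```

```text
spacer [0.5103 0.2377 0.0583] F [-0.  -0.2  3. ] gap 0.0238 t 37.2
down True [0.5104 0.3062 0.0582] F [ 0.  -0.2  3.5] gap 0.0239 t 40.9
prev 408 [510.  271.1] [22.9 15.5] 0.5 z 0.0764
sp 457 [510.  306.1] [14.7 22.9] 89.9 z 0.0905
next 491 [510.9 386.3] [23.9 14.1] 0.0 z 0.0765
pinched [0.5103 0.3865 0.0334] F [-0.2  0.4  2.8] gap 0.0241 t 44.7
slid True expected 0.3394 [0.5103 0.3386 0.0334] F [ 0.3 -1.5  4.4] gap 0.024 t 46.5
prev 404 [510.  271.1] [22.9 15.2] 0.2 z 0.0764
sp 454 [509.9 305.4] [22.9 15. ] 0.7 z 0.0905
set 481 [510.  339.2] [23.2 16.3] 0.1 z 0.0764
after 412 [509.3 454.7] [ 9.4 24.1] 89.9 z 0.0764
```

Run:
```python
from h import *
step(.3055,.3393,.457)
```

```text
spacer [0.5103 0.3056 0.0584] F [ 0.5 -0.7  2.7] gap 0.0236 t 50.5
down True [0.5105 0.3741 0.0583] F [1.3 0.6 4.4] gap 0.0242 t 54.2
prev 409 [510.  339.1] [15.6 22.8] 89.9 z 0.0764
sp 468 [510.  373.2] [16.3 23. ] 89.1 z 0.0904
next 485 [509.5 458.4] [22.9 14. ] 0.0 z 0.0765
pinched [0.5101 0.4586 0.0333] F [-0.8  0.5  2.9] gap 0.0236 t 58.0
slid True expected 0.4073 [0.5103 0.4131 0.0333] F [ 0.2 -1.7  4. ] gap 0.0235 t 59.6
prev 402 [509.8 339.3] [15.1 22.9] 89.2 z 0.0764
sp 472 [510.3 373.4] [23.8 15.7] 0.9 z 0.0904
set 465 [509.9 414.3] [15.3 23.2] 88.7 z 0.0765
after 0
```

View pics/s457.png

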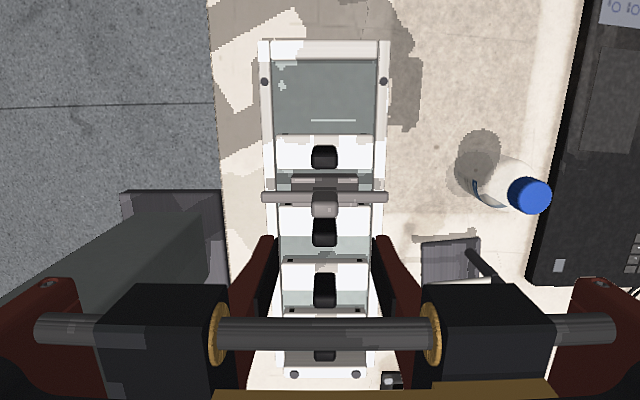

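The view shows bar 4 (325,157) a few millimetres short of the spacer (325,200); the other bars are in place. I'll finish the slide.

Run:
```python
from h import *
finish(.4135,.4073,.3737,.3393)
```

```text
slid False expected 0.4073 [0.5105 0.4066 0.0333] F [0.2 2.  4. ] gap 0.0239 t 64.9
prev 407 [510.  339.1] [15.6 22.9] 89.4 z 0.0764
sp 465 [510.  373.3] [22.8 15.3] 0.4 z 0.0905
set 466 [510. 407.] [23.2 15.6] 0.2 z 0.0766
after 0
```

Run:
```python
from h import *
move_ptp([.51,.3733,.15],B); servo_line([.51,.3733,.058],rate=.12); move_gripper(0.); st("spacer")
servo_line([.51,.3733,.22],rate=.12)
S=Q(-5.5)
move_ptp([.55,.25,.24],B); move_ptp([.648,.242,.22],S)
X=cloud(capture("top"))
for y in(.2034,.2712,.339,.407): rect(X,"bar",(.45,y-.033,.07),(.57,y+.033,.09))
rect(X,"beyond",(.45,.44,.07),(.57,.5,.09))
servo_line([.648,.242,.105],rate=.12); print(servo_line([.648,.242,.082],rate=.02,contact_N=3)); st("hang")
c=capture("side");cv2.imwrite("pics/side1.png",cv2.resize(c["image"][150:350,200:450],(750,600)))
```

```text
spacer [0.5103 0.3734 0.0584] F [ 0.9 -0.1  2.5] gap 0.0241 t 68.9
bar 0
bar 0
bar 0
bar 35 [509.1 407.2] [22.4 11.8] 1.6 z 0.0781
beyond 0
True
hang [0.6479 0.242  0.0872] F [ 0.3 -0.3  4.2] gap 0.0238 t 74.5
```

View pics/side1.png

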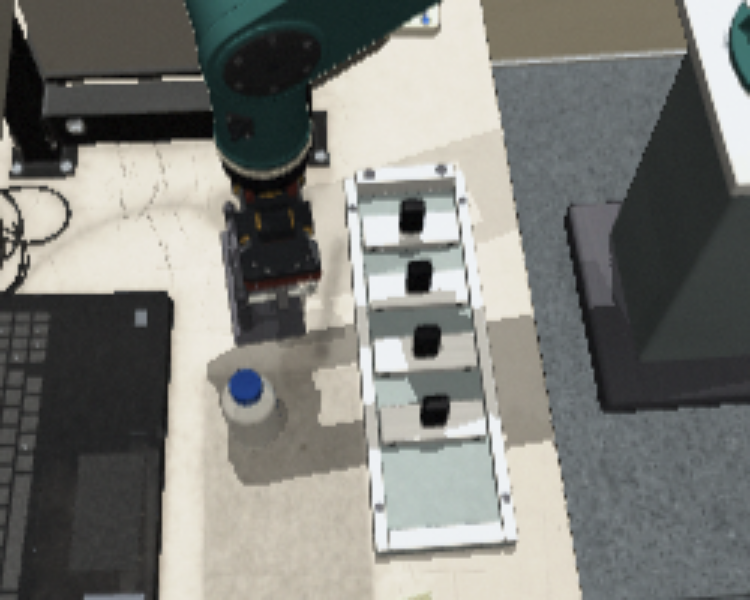

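The side crop shows the four bars evenly spaced (grips at (412,215), (420,276), (427,341) and (435,411)) and the hand over the stand. Contact came at z=0.0872, the original hanging height. I'll release, retreat and verify.

Run:
```python
from h import *
move_gripper(.05); servo_line([.648,.242,.17],rate=.1)
move_ptp([.5,.30,.42],B); sleep(.5); st()
c=capture("wrist");cv2.imwrite("pics/w9.png",c["image"]);X=cloud(c)
cs=capture("side");Y=cloud(cs)
for nm,X in(("w",X),("side",Y)):
    for y in(.2034,.2712,.339,.407): rect(X,nm+" bar",(.45,y-.033,.07),(.57,y+.033,.085)); rect(X,nm+" plate",(.463,y-.03,.022),(.556,y+.03,.035))
    rect(X,nm+" spgrip",(.6,.18,.105),(.69,.3,.14)); rect(X,nm+" stand",(.58,.15,.083),(.72,.34,.1)); rect(X,nm+" sptop",(.6,.18,.09),(.69,.3,.14))
```

```text
[0.5001 0.3    0.4199] F [0.7 0.1 0.1] gap 0.0502 t 78.2
w bar 141 [510.4 203.3] [22.9 14.7] 0.3 z 0.0763
w plate 884 [509.5 203. ] [92.6 35.9] 0.0 z 0.0269
w bar 156 [510.  270.4] [22.1 16.4] 0.4 z 0.0763
w plate 941 [509.5 270.4] [92.9 35.4] 0.1 z 0.027
w bar 167 [510.4 338.6] [22.8 15.2] 0.0 z 0.0765
w plate 1038 [509.9 338.6] [35.9 91.7] 89.3 z 0.0269
w bar 172 [509.9 406.3] [22.  14.1] 0.5 z 0.0768
w plate 1201 [509.7 406.6] [92.6 35.5] 0.1 z 0.0271
w spgrip 209 [647.7 243.5] [15.4 24.5] 5.4 z 0.1188
w stand 206 [653.9 243.6] [ 77.3 117.1] 5.5 z 0.0874
w sptop 263 [658.8 264.5] [72.7 22.6] 62.6 z 0.1179
side bar 38 [509.5 205.3] [22.1 14.3] 9.5 z 0.0761
side plate 267 [508.9 205.7] [37.5 92.8] 87.7 z 0.0262
side bar 41 [510.2 272.6] [15.1 20.4] 84.1 z 0.075
side plate 284 [509.4 271.6] [92.8 36.3] 0.8 z 0.0266
side bar 45 [509.6 340.3] [22.8 15.9] 4.7 z 0.0754
side plate 309 [509.6 339.7] [37.  92.5] 89.8 z 0.0262
side bar 50 [509.8 408.7] [14.7 21.8] 82.7 z 0.0756
side plate 342 [509.6 408.2] [92.9 36.5] 0.3 z 0.0264
side spgrip 49 [649.  246.3] [22.3 14.5] 86.8 z 0.1174
side stand 64 [654.2 243.4] [ 77.9 110.2] 5.4 z 0.0867
side sptop 66 [659.5 268.3] [70.2 22.8] 63.6 z 0.1158
```

View pics/w9.png

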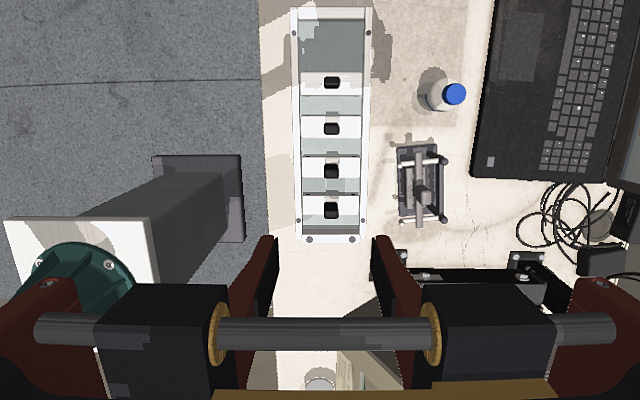

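All four bars are square with a pitch of about 68 mm. The spacer hangs across both prongs at (422,190), upright, and the bottle is undisturbed. I'm handing the job in.

```bash
python3 -c "
from bench import *
print(close_job())"
```

```text
the job is handed in; nothing more can be done
None
```

The job is handed in, with no verdict returned: by camera, all four bars stand square on the deck at 32 mm gaps (within about 1 mm), and the spacer hangs upright across both prongs; the bottle looked undisturbed, and I took no final reading on the beaker or timer.

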